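Daily check of the lathe's curved stop strip

ROBOT

A 6-joint arm with a two-finger parallel gripper is mounted at the origin on the work surface. World frame = base frame: x ahead of the robot, y to its left, z up, the work surface at z = 0. Lengths are in m, angles in degrees, forces in N, time in s.
With the tool pointing down it reaches from about 0.375 to 0.75 m from the base axis. Payload 9 kg.
Tool frame: the origin (TCP) lies between the finger pads, 19 mm behind the fingertips; this is the grasp point; z points along the fingers, y is the line along which they close (so a half turn about z gives the same grasp; the last joint's range is limited). The gripper opens to 85 mm and grips with 20 to 120 N. Pads are 22 mm wide; open, the fingers measure 114 mm over their backs; the gripper's body (76 mm by 85 mm) begins 54 mm behind the grasp point. The pads swing forward as they close: fully open they stand 13 mm farther back than shut.
Start: joints at [59.49, 5.964, 5.575, 89.605, 0, 77.527], TCP at [0.186, 0.571, 0.25] pointing down, gripper open.
Joint ranges: [-171.21, 171.21], [-48.23, 106.86], [-62.78, 66.21], [-105.2, 120.99], [-86.42, 89.51], [-180, 180]. Speed limits (degrees/s): [127.2, 127.2, 147.25, 180, 180, 180].

INTERFACE

Orientations are given as [roll, pitch, yaw] about the fixed x, y, z axes, in that order (R = Rz(yaw) Ry(pitch) Rx(roll)).
In Python, from plant import robot gives the robot as it stands. Calls block until the motion is done:
- robot.move_pose(position, orientation): joint-space move of the TCP to a pose.
- robot.line_to(position, vel=0.15, rotation=None, guard=None): straight line of the TCP; rotation=None keeps the orientation; vel is the mean speed in m/s. With guard (N) it stops when the force on the tool has changed by that much, and returns True; else False.
- robot.goto_joints(angles): joint-space move.
- robot.set_gripper(opening): finger opening in m; the grip force is fixed at half the most; returns when the fingers have stopped.
- robot.pause(seconds).
- robot.ik(position, orientation): joint angles nearest the present ones, or None.
- robot.observe(): the state.
- robot.grab_frame(name): name is "scene" or "top" or "wrist"; returns the picture (384x512x3 uint8, blue, green, red); there is no depth.
- robot.get_calibration(name): a dict with "vertical_fov" (degrees; the focal length in pixels is half the picture's height over the tangent of half this angle, whatever the lens; pixels are square), "cx", "cy" (the principal point, pixels), "rvec" (rotation vector, rad) and "tvec" (3), from world to camera coordinates, as OpenCV has them. Camera axes: x right, y down, z forward; pixel columns grow to the right and rows downward; lengths in m; the calibration is good to about 2 mm. A picture is of the moment at which its call begins: read the wrist's pose just before it. get_calibration takes no time and is no camera call; for the wrist camera it gives the pose at the moment of the call.
A pose or a line that the arm cannot do raises robot.IKError and nothing moves.
- robot.job_done(): hands the job in; it is judged then, once.
The state is a dict: "time": time; "q": joint angles; "qvel": joint speeds; "joint_torque": joint torques, N m; "tool_pos": TCP position; "tcp_rot": TCP orientation; "ft_force": force on the tool from outside, world axes, zero at the start; "torque": the same for the moment, N m; "gripper_width": finger opening in m; "gripper_force": force on a finger pad.
Only numpy, scipy, OpenCV 4.12 (cv2) and the standard library are available. Lean on these libraries where they do the work, as an engineer would, in place of code of your own. Each camera call takes 0.05 s, during which the arm holds its last target. There are 200 camera calls.

TASK

Check the lathe's curved stop strip by touch: with the fingertips, lightly press the black rubber bar down at the end beside the square switch box, then run along the whole curve to the other end (the one beside the round block), keeping the bar pressed a little all the way without letting it up, and never pushing it right down to its stop. Then lift off so that it springs back up, and leave the loose things lying around it where they are.

Things in the scene. Friction and masses are not known exactly. Their poses are not given: they have to be found in the camera images.
- strip: Fixed stop strip on the bench: steel flange 56 mm wide, 10 mm high, with two aluminium channel walls (tops at 33 mm), bent in an arc of radius 220 mm, 38 degrees either side, some 290 mm along the curve. Origin on the bench, 20 mm to the concave side of the arc's middle; the arc's centre is at x = -200 mm, so it bulges to +x; the ends lie near (-27, +-135) mm. z up.
- bar (a joint): How far the black rubber bar is pressed down, m: 0 = up, 0.011 = on its stop. 20 mm wide, flat top 46 mm above the bench when up; it lies between the channel walls and moves straight down as one piece wherever pressed. Spring: 1.5 N to start, 0.9 N more per mm (6 N at 5 mm, 11 N at the stop); 3 to 7 mm is a good light press.
- p0 (a point): Point on the middle of the bar's top surface near its end on the strip's -y side, 19 mm in from the very end. It moves down with the bar.
- p1 (a point): Point on the bar's top, 63 mm along the curve from p0.
- p2 (a point): Point on the bar's top in the middle of the curve, 63 mm on from p1.
- p3 (a point): Point on the bar's top, 63 mm on from p2.
- p4 (a point): Point on the bar's top near its end on the strip's +y side, 63 mm on from p3, 19 mm in from the very end. Either p0 or p4 is the end with the switch box: it changes from run to run.
- switch_box: Square grey switch box, 46 x 46 mm, 53 mm high, fixed to the bench just past one end of the bar (its centre 34 mm past the bar's end, 53 mm from p0 or p4). It marks the end to start from. Origin under its centre.
- end_block: Round grey end block, 44 mm diameter, 24 mm high, fixed just past the other end of the bar (same distance). It marks the end to finish at. Origin under its centre.
- bowl: Loose turned wooden bowl, 124 mm across the rim, 50 mm high, on the outer (bulging) side of the strip. Not to be moved. Origin under its centre.
- log: Loose short log standing upright, 68 mm diameter, 96 mm high, on the outer side of the strip. Not to be moved. Origin under its centre.
- collar: Loose steel collar lying flat, 64 mm outside diameter, 22 mm high, on the robot's side of the strip. Not to be moved. Origin under its centre.
- driver: Loose screwdriver lying flat, 170 mm long, about 30 mm high, on the robot's side of the strip. Not to be moved. Its length is along its own x.
Things that resemble listed ones, but are neither listed nor needed, are in the scene too. Leave any blue, brown or yellow look-alike of the switch_box alone.

How it is judged:
By the outcome, as a careful person would: the job done as asked, in the order asked, and still so for the second after the job is handed in, with the robot touching nothing.
It also fails if it takes over 48 s, if anything falls off the work surface, if the arm or the gripper's body presses on something with over 40 N, if the wrist force passes 120 N, or if a joint passes its speed limit or range.

## Working session

There is one attempt and no reset: what is moved stays moved. The work goes in short steps, each a Python script; the robot and the scene stay as the last script left them, time stands still between calls to the robot, and variables do not carry over. Pictures are saved under pics/ and viewed, at most 10 in all, crops included, and the job is handed in when it is done.

```bash
mkdir -p pics; ls; python3 - <<'E'
from plant import robot
import cv2
for n in("top","scene"):
    cv2.imwrite(f"pics/{n}0.png",robot.grab_frame(n)); print(n,robot.get_calibration(n))
o=robot.observe();print(o)
E
```

```text
pics
top {'vertical_fov': 48.24519475582824, 'cx': 248.82608381403298, 'cy': 192.40108632973096, 'rvec': array([ 2.14039497, -2.14612623,  0.14156504]), 'tvec': array([0.05961986, 0.56541133, 0.86129253])}
scene {'vertical_fov': 42.624277768582004, 'cx': 260.3849302733189, 'cy': 192.20393834143522, 'rvec': array([ 1.34518913,  2.20509743, -0.94574385]), 'tvec': array([ 0.20709227, -0.31968382,  1.54593627])}
{'time': 0.1, 'q': array([5.94884300e+01, 5.99557091e+00, 5.53209460e+00, 8.96033318e+01,
       1.12484350e-03, 7.75259158e+01]), 'qvel': array([-0.00801158, -0.02188298,  0.08105526, -0.07575799, -0.09454172,
       -0.05471473]), 'joint_torque': array([ 6.87271095e-03, -5.58203816e+01,  5.04724681e+01,  1.27761683e-02,
       -2.16693670e-04,  2.59797099e-05]), 'tool_pos': array([0.18564062, 0.57028342, 0.24930181]), 'tcp_rot': array([-1.79935012e+02, -1.55286961e-02,  1.61962505e+02]), 'ft_force': array([ 0.03557973, -0.5580263 , -0.03548229]), 'torque': array([-0.02032925, -0.05129741, -0.04002658]), 'gripper_force': 0.0, 'gripper_width': 0.08525941835350122}
```

View pics/top0.png

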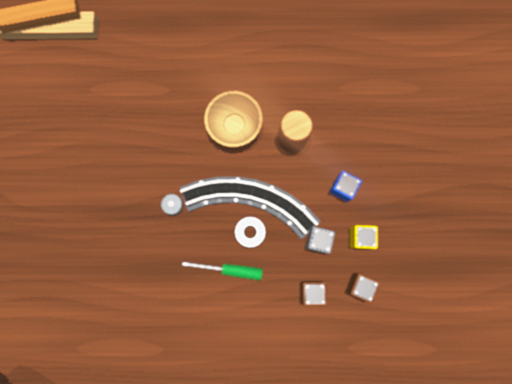

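View pics/scene0.png

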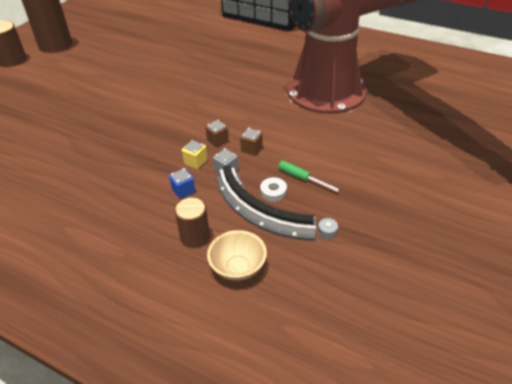

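The top view has the box at (321,240), at the bar's right (-y) end, and the round block at (171,204). The look-alikes are off the strip, and the log and bowl are on the outer side. Next I'll measure the bar arc, box and block.

```bash
cat > h.py <<'E'
import numpy as np, cv2
from scipy.optimize import least_squares
def cast(c,px,z,h=384):
    f=h/2/np.tan(np.radians(c['vertical_fov']/2)); R=cv2.Rodrigues(np.array(c['rvec']))[0]
    px=np.atleast_2d(px).astype(float)
    d=np.c_[(px[:,0]-c['cx'])/f,(px[:,1]-c['cy'])/f,np.ones(len(px))]@R
    o=-R.T@np.array(c['tvec']); return o+d*((z-o[2])/d[:,2])[:,None]
def fit(P,r=.22):
    s=least_squares(lambda c:np.hypot(*(P-c).T)-r,P.mean(0)-[.2,0]); return s.x,np.sqrt(np.mean(s.fun**2))
def biggest(m):
    n,l,st,_=cv2.connectedComponentsWithStats(m.astype(np.uint8)); i=1+np.argmax(st[1:,4]); return l==i
E
python3 - <<'E'
from h import *
from plant import robot
for n,(x0,y0,x1,y1) in {"top":(165,165,335,255),"scene":(205,155,350,245)}.items():
    im=cv2.imread(f"pics/{n}0.png"); c=robot.get_calibration(n)
    m=np.zeros(im.shape[:2],bool); m[y0:y1,x0:x1]=(im.max(2)<70)[y0:y1,x0:x1]
    m=biggest(m); ys,xs=np.nonzero(m); P=cast(c,np.c_[xs,ys],.046)[:,:2]
    ctr,e=fit(P); a=np.degrees(np.arctan2(*(P-ctr).T[::-1])); rr=np.hypot(*(P-ctr).T)
    fr=least_squares(lambda q:np.hypot(*(P-q[:2]).T)-q[2],[*ctr,.22]).x
    print(n,m.sum(),ctr,e,"free",fr,"ang",np.percentile(a,[0,1,50,99,100]),"r",np.percentile(rr,[1,99]))
    print("cam",cast(c,[[256,192]],10)[0][:0], -cv2.Rodrigues(c['rvec'])[0].T@c['tvec'])
    for k,(u,v,z,w) in {"top":{"box":(321,240,.053,14),"block":(171,204,.024,13)},"scene":{"box":(226,157,.053,10),"block":(328,226,.024,11)}}[n].items():
        g=np.zeros(m.shape,bool); s=np.s_[v-w:v+w,u-w:u+w]; sub=im[s].astype(int)
        g[s]=(np.ptp(sub,axis=2)<30)&(sub.min(2)>120)
        y,x=np.nonzero(biggest(g)); p=cast(c,[[x.mean(),y.mean()]],z)[0]
        print(k,len(x),(x.mean(),y.mean()),p, np.hypot(*(p[:2]-ctr)),np.degrees(np.arctan2(*(p[:2]-ctr)[::-1])))
    cv2.imwrite(f"pics/m_{n}.png",cv2.resize(np.where(m[...,None],[0,255,0],im)[y0-5:y1+5,x0-5:x1+5].astype(np.uint8),None,fx=4,fy=4))
E
```

```text
top 999 [0.35556276 0.10409776] 0.004637727141367029 free [0.35851195 0.10336614 0.21716524] ang [-51.28729996 -50.59042462 -13.16336571  22.78533494  23.52393411] r [0.21206364 0.22774179]
cam [] [0.43811013 0.04935369 0.93310935]
box 520 (np.float64(321.2634615384615), np.float64(239.4346153846154)) [ 0.46644341 -0.08947008  0.053     ] 0.2230762787430578 -60.19480568242132
block 341 (np.float64(171.15542521994135), np.float64(203.733137829912)) [0.54401179 0.22436667 0.024     ] 0.22355681160795512 32.54617835951831
scene 823 [0.36441607 0.1063847 ] 0.00635849184999734 free [0.36397115 0.10648142 0.22042703] ang [-53.15007129 -51.82885063  -7.01321211  22.70639041  23.28422095] r [0.20800262 0.23116849]
cam [] [1.26790633 0.44843696 0.85224511]
box 213 (np.float64(224.99530516431926), np.float64(156.80281690140845)) [ 0.47327463 -0.085377    0.053     ] 0.2205056349466244 -60.4174531942881
block 242 (np.float64(327.797520661157), np.float64(225.36776859504133)) [0.54736518 0.22494811 0.024     ] 0.21800839275719874 32.94596933991455
```

View pics/m_top.png

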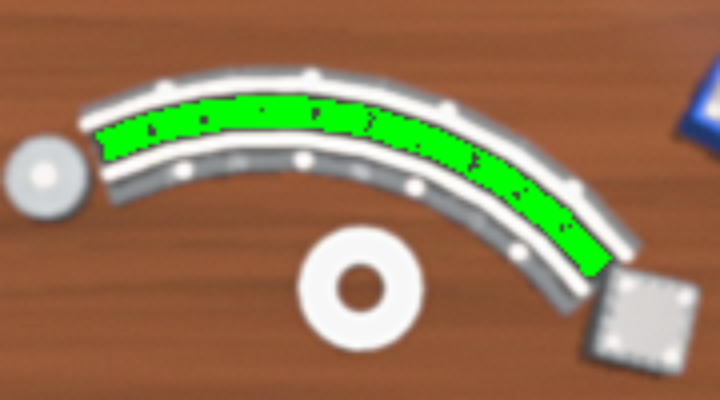

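The mask covers just the bar. The angles agree with the given geometry: middle at about -13.8°, box and block at ±46.4°. I'll refine the arc with one wrist view from above while closing the gripper.

```bash
python3 - <<'E'
from h import *
from plant import robot
C=np.array([.358,.1045]); mid=-13.8
for yaw in(76.2,-103.8,166.2,-13.8):
    print(yaw,[None if (q:=robot.ik([*(C+.22*np.array([np.cos(a),np.sin(a)])),.06],[180,0,yaw])) is None else np.round(q).astype(int).tolist() for a in np.radians(mid+np.array([-33,0,33]))])
a=np.radians(mid); p=C+.20*np.array([np.cos(a),np.sin(a)])
robot.set_gripper(0)
robot.move_pose([p[0]-.06,p[1],.33],[180,0,76.2])
c=robot.get_calibration("wrist"); im=robot.grab_frame("wrist"); cv2.imwrite("pics/w0.png",im)
import pickle; pickle.dump(c,open("w0.pkl","wb"))
o=robot.observe(); print(c,o['time'],o['tool_pos'],o['q'],o['gripper_width'])
E
```

```text
76.2 [[-21, -6, -27, 70, 0, 83], [-8, 5, -16, 70, 0, 96], [5, 8, -12, 70, 0, 109]]
-103.8 [[-21, -6, -27, 70, 0, -97], [-8, 5, -16, 70, 0, -84], [5, 8, -12, 70, 0, -71]]
166.2 [[-21, -6, -27, 70, 0, -7], [-8, 5, -16, 70, 0, 6], [5, 8, -12, 70, 0, 19]]
-13.8 [[-21, -6, -27, 70, 0, 173], [-8, 5, -16, 70, 0, -174], [5, 8, -12, 70, 0, -161]]
{'vertical_fov': 64.33937033156407, 'cx': 251.84457447142793, 'cy': 192.74929386632945, 'rvec': array([-2.80143545,  0.33747828,  0.05467792]), 'tvec': array([-0.46510687,  0.09771132,  0.51133326])} 3.075 [0.49215782 0.05751516 0.3299033 ] [-8.50067913e+00 -1.02014316e+01 -1.83329884e+00  9.83788620e+01
  6.97243823e-03  9.52166883e+01] -0.00038667130341036443
```

View pics/w0.png

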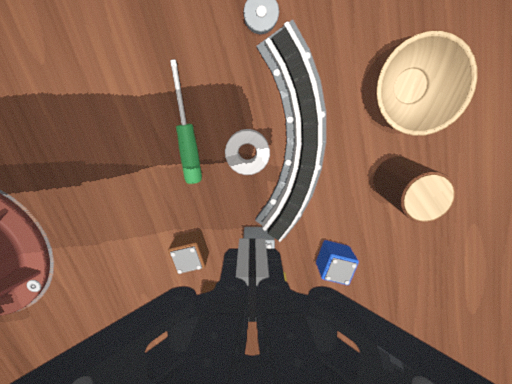

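The wrist view shows the whole bar, from (285,30) by the block to (280,235) by the box. The fingers cover part of the box, and nothing covers the bar. I'll fit from this view.

```bash
python3 - <<'E'
from h import *
import pickle
c=pickle.load(open("w0.pkl","rb")); im=cv2.imread("pics/w0.png")
m=np.zeros(im.shape[:2],bool); m[20:236,262:330]=(im.max(2)<70)[20:236,262:330]
m=biggest(m); ys,xs=np.nonzero(m); P=cast(c,np.c_[xs,ys],.046)[:,:2]
ctr,e=fit(P); fr=least_squares(lambda q:np.hypot(*(P-q[:2]).T)-q[2],[*ctr,.22]).x
a=np.degrees(np.arctan2(*(P-ctr).T[::-1])); rr=np.hypot(*(P-ctr).T)
print(m.sum(),ctr,e,fr,np.percentile(a,[0,1,50,99,100]),np.percentile(rr,[1,99]))
p=cast(c,[[261.5,13]],.024)[0]; print("block",p,np.hypot(*(p[:2]-ctr)),np.degrees(np.arctan2(*(p[:2]-ctr)[::-1])))
for s in (-37.8,-20,0,20,37.8):
    t=np.radians(-13.8+s); print(s,[np.round(np.array(k)+.22*np.array([np.cos(t),np.sin(t)]),4) for k in([.3556,.1041],ctr)])
cv2.imwrite("pics/m_w.png",np.where(m[...,None],[0,255,0],im).astype(np.uint8))
E
```

```text
510 [0.34750255 0.10817323] 0.0013782056388715435 [0.35967003 0.10519135 0.2083641 ] [-50.4114768  -49.5030515  -14.7387037   21.25768574  21.93048547] [0.21678316 0.22296914]
block [0.54568549 0.22308688 0.024     ] 0.22908868168008956 30.106711712236383
-37.8 [array([ 0.4923, -0.0683]), array([ 0.4842, -0.0642])]
-20 [array([ 0.5384, -0.0183]), array([ 0.5303, -0.0142])]
0 [array([0.5692, 0.0516]), array([0.5612, 0.0557])]
20 [array([0.5743, 0.1279]), array([0.5662, 0.1319])]
37.8 [array([0.5566, 0.1936]), array([0.5485, 0.1977])]
```

```bash
python3 - <<'E'
from h import *
import pickle
c=pickle.load(open("w0.pkl","rb")); im=cv2.imread("pics/w0.png")
for r in (60,130,200): print(r,[tuple(int(v) for v in im[r,x]) for x in range(270,332,3)])
for th in(80,95,110):
    m=np.zeros(im.shape[:2],bool); m[20:236,262:332]=((im.max(2)<th)&(np.ptp(im,axis=2)<25))[20:236,262:332]
    m=biggest(m); ys,xs=np.nonzero(m); P=cast(c,np.c_[xs,ys],.046)[:,:2]
    ctr,e=fit(P); a=np.degrees(np.arctan2(*(P-ctr).T[::-1])); rr=np.hypot(*(P-ctr).T)
    print(th,m.sum(),ctr,e,np.percentile(a,[0,1,50,99,100]),np.percentile(rr,[1,99]))
    cv2.imwrite(f"pics/m_w{th}.png",cv2.resize(np.where(m[...,None],[0,255,0],im)[10:250,230:350].astype(np.uint8),None,fx=2.4,fy=2.4))
E
```

```text
60 [(164, 164, 160), (147, 145, 143), (155, 161, 163), (255, 255, 255), (215, 220, 222), (52, 55, 56), (73, 69, 71), (71, 73, 73), (72, 71, 71), (66, 72, 74), (64, 67, 66), (220, 224, 227), (255, 255, 255), (159, 158, 154), (167, 164, 161), (76, 102, 155), (77, 101, 150), (78, 105, 155), (75, 101, 153), (79, 106, 154), (78, 103, 151)]
130 [(47, 61, 95), (90, 116, 167), (80, 108, 161), (85, 113, 163), (80, 109, 158), (75, 100, 149), (168, 166, 162), (164, 162, 160), (97, 97, 96), (255, 255, 255), (228, 232, 236), (46, 47, 47), (70, 77, 78), (67, 72, 74), (69, 76, 74), (67, 72, 67), (226, 228, 234), (245, 248, 253), (157, 158, 153), (79, 106, 157), (77, 106, 158)]
200 [(151, 152, 153), (249, 252, 255), (152, 153, 154), (123, 125, 128), (255, 255, 255), (228, 232, 238), (27, 30, 23), (74, 78, 73), (71, 75, 73), (68, 73, 73), (60, 69, 68), (93, 98, 100), (255, 255, 255), (134, 140, 154), (88, 116, 170), (88, 117, 165), (85, 114, 163), (81, 109, 160), (80, 110, 161), (81, 106, 159), (85, 113, 165)]
80 3059 [0.35669616 0.10617746] 0.006115426999004651 [-52.06466528 -50.58431416  -8.59004634  22.93683599  23.4889876 ] [0.20945396 0.23014219]
95 3469 [0.356662   0.10603021] 0.0061255668497240835 [-52.18684272 -50.54950274  -8.51664343  23.01124336  23.63831687] [0.20930261 0.23033823]
110 3604 [0.35678213 0.10637142] 0.006324405842392797 [-54.22324064 -51.48938834  -8.96882501  23.02397015  23.6449612 ] [0.20903173 0.23081208]
```

View pics/m_w95.png

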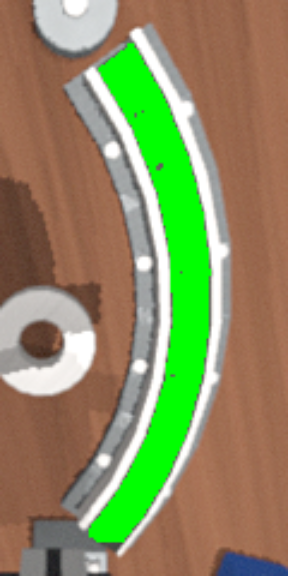

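The wrist fit gives centre (0.3567, 0.1061) and width 21 mm, agreeing with the top view to 2 mm. Now a guarded press at the box end.

```bash
cat >> h.py <<'E'
C=np.array([.3564,.1052]); MID=-13.8; YAW=76.2
def pt(s,z):
    t=np.radians(MID+s); return [*(C+.22*np.array([np.cos(t),np.sin(t)])),z]
E
python3 - <<'E'
from h import *
from plant import robot
def show(k):
    o=robot.observe(); print(k,round(o['time'],2),np.round(o['tool_pos'],4),np.round(o['ft_force'],2)); return o
robot.move_pose(pt(-34.3,.12),[180,0,YAW])
robot.line_to(pt(-34.3,.075),vel=.1); robot.pause(.3); f0=show("above")['ft_force'][2]
hit=robot.line_to(pt(-34.3,.058),vel=.012,guard=2.5); o=show(hit)
robot.pause(.2); o=show("settled")
z=.0602; robot.line_to(pt(-34.3,z),vel=.02); robot.pause(.3); o=show("press")
print((o['ft_force'][2]-f0-1.5)/.9)
E
```

```text
above 4.92 [ 0.5037 -0.0587  0.0756] [-0.16  0.31  1.01]
True 5.87 [ 0.5033 -0.0585  0.0632] [0.66 0.14 2.71]
settled 6.07 [ 0.5032 -0.0585  0.0633] [ 0.93 -0.84  3.63]
press 6.66 [ 0.5033 -0.0586  0.0603] [0.37 0.21 5.94]
3.8070884171827557
```

```bash
python3 - <<'E'
from h import *
from plant import robot
z=.0598; f0=.5
for s in np.linspace(-34.3,34.3,17):
    robot.line_to(pt(s,z),vel=.03)
    F=[]
    for _ in range(4): robot.pause(.04); F.append(robot.observe()['ft_force'])
    F=np.mean(F,0); d=(F[2]-f0-1.5)/.9; o=robot.observe()
    print(round(s,1),round(o['time'],2),np.round(o['tool_pos'],4),np.round(F,2),round(d,2),round(z,4))
    if abs(d-4.8)>1: z+=np.clip((d-4.8)*.0005,-.0006,.0006)
    z=np.clip(z,.0580,.0612)
robot.line_to(pt(34.3,.075),vel=.04); robot.line_to(pt(34.3,.16),vel=.15); robot.pause(.3)
o=robot.observe(); print(o['time'],o['tool_pos'],o['ft_force'])
for n in("top","scene"): cv2.imwrite(f"pics/{n}1.png",robot.grab_frame(n))
cv2.imwrite("pics/cmp.png",cv2.resize(np.hstack([cv2.imread(f"pics/{n}1.png")[60:320,100:450] for n in("top","scene")]),None,fx=1.1,fy=1.1))
E
```

```text
-34.3 7.08 [ 0.5033 -0.0586  0.0599] [-0.91  0.27  5.31] 3.68 0.0598
-30.0 7.94 [ 0.515  -0.0474  0.0594] [-1.78 -1.61  6.27] 4.75 0.0592
-25.7 8.81 [ 0.526  -0.0351  0.0593] [-1.87 -1.37  6.07] 4.52 0.0592
-21.4 9.68 [ 0.536  -0.022   0.0594] [-1.25 -1.34  6.55] 5.06 0.0592
-17.2 10.54 [ 0.545  -0.0083  0.0594] [-1.18 -1.9   5.98] 4.42 0.0592
-12.9 11.41 [0.553  0.0061 0.0594] [-1.22 -1.77  6.57] 5.08 0.0592
-8.6 12.28 [0.5599 0.0211 0.0594] [-1.2  -2.38  6.23] 4.7 0.0592
-4.3 13.14 [0.5656 0.0366 0.0594] [-0.52 -1.51  6.08] 4.54 0.0592
0.0 14.01 [0.5702 0.0524 0.0595] [-0.2  -1.94  6.1 ] 4.56 0.0592
4.3 14.88 [0.5735 0.0685 0.0595] [-0.07 -1.74  5.88] 4.31 0.0592
8.6 15.74 [0.5757 0.0848 0.0595] [-0.31 -1.53  6.04] 4.49 0.0592
12.9 16.61 [0.5767 0.1013 0.0595] [-0.05 -1.5   6.05] 4.5 0.0592
17.2 17.48 [0.5763 0.1177 0.0595] [ 0.42 -1.38  5.87] 4.3 0.0592
21.4 18.34 [0.5748 0.1341 0.0596] [ 0.22 -1.64  6.37] 4.85 0.0592
25.7 19.21 [0.5721 0.1504 0.0596] [ 0.28 -2.06  6.45] 4.94 0.0592
30.0 20.07 [0.5681 0.1664 0.0596] [ 0.49 -1.46  6.4 ] 4.89 0.0592
34.3 20.94 [0.5629 0.182  0.0596] [ 0.7 -0.9  6.2] 4.66 0.0592
22.5 [0.56206219 0.18221903 0.15917583] [ 0.48955568  0.41626742 -0.70745634]
```

View pics/cmp.png

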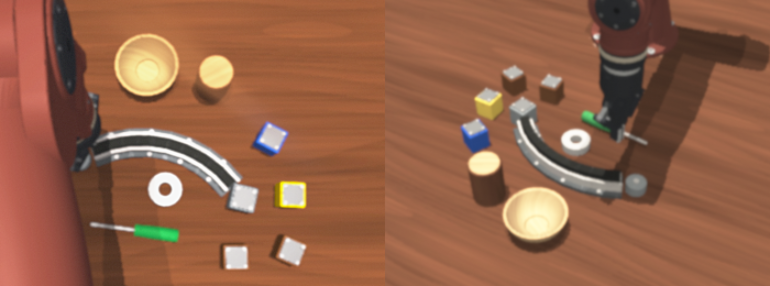

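The bar stayed pressed 4–5 mm along the whole curve. The pictures show the arm clear of the strip, the bar up and the loose things where they were.

```bash
python3 -c "
from plant import robot
print(robot.job_done())"
```

```text
the job is handed in; nothing more can be done
None
```

I ran the fingertips along the bar from the switch-box end to the round-block end, keeping it pressed about 4–5 mm (by force, never near its 11 mm stop), then lifted off at about 22 s; the bar sprang back, the loose things look unmoved, and the job is handed in.

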